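Shut the dry cabinet and drop its latch bar behind the striker

TASK

Close the standing-open door of the clear dry cabinet: lift the latch bar by its black knob so that it passes over the brass striker, bring the door gently up against the rubber buffer and press just far enough in that the bar can drop, and let it drop fully down behind the striker, so that the door stays latched when you let go. Never ram or strain the striker or its buffer, and leave the other things on the bench and on top of the cabinet where they stand.

Things in the scene. Friction and masses are not known exactly. Their poses are not given: they have to be found in the camera images.
- cabinet: Fixed bench-top dry cabinet, clear acrylic, white frame, 270 wide (y) x 240 deep (x) x 255 high. Origin: centre of its underside; x points from the door side to the back (the door is on the -x side), the hinge is on the +y side, z up. The frame's front face is at x = -120; the shut door's back stands 16 in front of it (soft seal between, look only).
- door (a joint): Door hinge, rad: 0 = nominally shut (parallel to the cabinet front), positive = open, free edge swinging out to the cabinet's -x. Clear panel 8 thick, from 7 to 235 from the hinge axis, top edge 253 above the bench; about 0.6 kg, slight friction, stays where left. It can go a little past 0 (to -0.05), there meeting only the buffer.
- door_hinge (a point): Point on the vertical hinge axis, 220 above the bench; in the cabinet's frame (-140, 125, 220). The mid-plane of the door panel runs through this axis.
- latch (a joint): Pivot of the latch bar on the door, rad: 0 = bar level (down on its stop), positive = nose end lifted, at most 0.26 (guide staple). Let go, it falls to 0 by its own weight (about 0.16 kg). Its nose passes over the striker from about 0.13; 0.2 leaves 8 mm of air.
- latch_pivot (a point): Pivot of the latch bar on the door's outer face: 125 from the hinge axis along the door towards its free edge, 11 outside the door's mid-plane, 220 above the bench. The bar turns about the line square to the door.
- latch_knob (a point): Centre of the bar's black ball knob, 20 diameter, on a thin stem standing square out from the door: 24 out from the bar's front face, 39 outside the door's mid-plane, 60 from the pivot towards the free edge (185 from the hinge axis along the door), 220 above the bench when the bar is down, 35 below the cabinet top. Free all round.
- bar_nose (a point): End of the latch bar, 145 from its pivot, 35 beyond the door's free edge. The steel bar is 16 high and 8 thick, 3 clear of the door's outer face. A guide staple on the door, 214 from the hinge axis, reaches 20 outside the door's mid-plane.
- jamb: Fixed front post on the cabinet's -y side, same origin and axes as the cabinet. It carries a slotted steel bracket with the brass striker and the rubber buffer. The bracket was set by hand and is not tracked: striker and buffer together lie up to 10 mm further out or in (cabinet x) than nominal. Neither may take more than 12 N, from any side.
- striker (a point): Nominal place (not the true one, see jamb) of the striker: the middle of its top. Square brass block, 14 along the cabinet's y, 18 thick in x, top 226 above the bench, 14 above the level bar's underside. Square faces, no ramp: the lowered bar cannot be pushed past it. When latched, the bar lies level behind it, touching its inner face.
- buffer (a point): Nominal place (not the true one, see jamb) of the tip of the black rubber buffer dome. It meets a steel tab at the door's free edge, 250 from the hinge axis, 194 above the bench, nominally at door angle 0. A spring of 3 N per mm: pressed in some 2 mm the bar can drop behind the striker (best at 8 to 13 N pushed square to the door at the knob); 4 mm (12 N on it, 16 N at the knob) is too much.
- specimen_cup: Bystander: pale blue specimen cup with red lid, 66 diameter, 74 high, standing on the bench before the cabinet. Origin: centre of its foot.
- strip_vial: Bystander: test-strip vial with blue cap, 42 diameter, 89 high, standing on top of the cabinet. Origin: centre of its foot.
- sample_jar: Bystander: cream jar with yellow lid, 66 diameter, 74 high. Origin: centre of its foot.
- tube_rack: Bystander: blue tube rack with capped tubes, 70 x 200, 101 high. Origin: centre of its underside.
- wash_bottle: Bystander: white bottle with red cap, 68 diameter, 170 high. Origin: centre of its foot.
- pipette: Bystander: grey pipette lying on the bench, 245 long, 22 wide. Origin: on the bench under its body.

How it is judged:
On the way, in this order (a step that is already met when the one before it is completed fails the run):
1. with the door all but shut, the bar is held lifted above the striker (value of joint latch above 0.105 rad and value of joint door below 0.042 rad), for 0.1 s.
2. the bar has dropped fully down behind the striker (value of joint latch below 0.03 rad and value of joint door below 0.042 rad), for 0.2 s.
At the end, for the whole second after the job is handed in: The latch bar lies level (joint latch below 0.03 rad) behind the striker, the door is held shut by it (joint door below 0.042 rad; with the bar still in front of the striker it stands at 0.055 or more), both are at rest, nothing touches them, and every bystander is within 12 mm of where it stood (all of step 2 and velocity of joint door between -0.02 and 0.02 rad/s and velocity of joint latch between -0.05 and 0.05 rad/s and distance of each of specimen_cup, strip_vial, sample_jar, tube_rack, wash_bottle, pipette from where it was at the start of the episode below 0.012 m).
It fails at once if the rubber buffer or the brass striker takes more than 12 N (contact force between anything else and rubber_buffer above 12 N or contact force between anything else and brass_striker above 12 N).
It fails at once if a bystander is moved by more than 12 mm (distance of any of specimen_cup, strip_vial, sample_jar, tube_rack, wash_bottle, pipette from where it was at the start of the episode above 0.012 m).
It fails at once if a standing bystander is tipped (angle between any of specimen_cup, strip_vial, sample_jar, tube_rack, wash_bottle's own z axis and vertical above 0.3 rad).
It also fails if it takes over 64 s, if anything falls off the work surface, if the arm or the gripper's body presses on something with over 40 N, if the wrist force passes 120 N, or if a joint passes its speed limit or range.

ROBOT

A 6-joint arm with a two-finger parallel gripper is mounted at the origin on the work surface. World frame = base frame: x ahead of the robot, y to its left, z up, the work surface at z = 0. Lengths are in m, angles in rad, forces in N, time in s.
With the tool pointing down it reaches from about 0.4 to 0.825 m from the base axis. Payload 7 kg.
Tool frame: the origin (TCP) lies at the very end of the fingers, on their centre line; the grasp point (between the pads) lies 19 mm behind it; z points along the fingers, x is the direction in which the jaws open and shut, and the axes are right-handed (so a half turn about z gives the same grasp; the last joint's range is limited). The gripper opens to 88 mm and grips with 3 to 60 N. Pads are 19 mm wide; open, the fingers measure 130 mm over their backs; the gripper's body (78 mm by 193 mm) begins 47 mm behind the grasp point.
Start: joints at [1.547, 0.359, 0.012, 0, -1.224, -0.288], TCP at [0.207, 0.642, 0.19] pointing down, gripper open.
Joint ranges: [-3.07, 3.07], [-1.43, 2.12], [-1.02, 1.25], [-3.03, 1.67], [-3.05, -0], [-3.03, 3.03]. Speed limits (rad/s): [2.39, 2.39, 3.01, 3.14, 3.14, 3.14].

INTERFACE

Orientations are given as [roll, pitch, yaw] about the fixed x, y, z axes, in that order (R = Rz(yaw) Ry(pitch) Rx(roll)).
In Python, from station import telemetry, grab_frame, arm, regions_of, pinpoint gives the robot as it stands. The module is installed in compiled form; this text tells all that it offers.
- The arm moves only by the shell command python3 -m inch 'ROWS' [FORCE]. ROWS is text: rows parted by semicolons, each of 7 numbers parted by spaces: the opening, from 0 (shut) to 1 (fully open), then the shift along the world's x, y, z in cm, then the turn, a rotation vector about the world's x, y, z in degrees. A call has 1 to 12 rows; each row is the pose to reach, as a shift and turn from the pose measured when the call began; what a row does not reach only later rows make up. A row lasts 1/8 s, in which the tool goes at most 62.5 mm and 10.7 degrees, less where a joint would pass 70% of its speed; a pose out of reach is approached as far as the arm can. A call with a gripper value outside its range is refused whole. The fingers move at their own pace and stop on an object; FORCE is the grip in N (left out, the last holds). Time passes only in rows, so rows that repeat a pose let the fingers close. It gives the time, the measured TCP pose, the force and the opening at its end, in the units of the state.
- telemetry.get_state(): the state, without advancing time (a new reading comes with each control period).
- grab_frame(name): name is "scene" or "top" or "wrist"; returns a dict with "pixels" (420x560x3 uint8, red, green, blue), "fx", "fy", "cx", "cy" (pixels), "R" (3x3) and "t" (3): a world point X has camera coordinates R X + t. Camera axes: x right, y down, z forward; pixel columns grow to the right and rows downward; lengths in m; the calibration is good to about 2 mm. A picture is of the moment at which its call begins. There is no depth.
- arm.job_done(): hands the job in, once; it reports no verdict.
Trained networks look in the newest picture that a camera, given by its name, has taken for a name from the list of things; names that differ only in an ending like _2 or _b are one class to them, and where a whole thing is asked for, a point or a joint stands for the part that bears it (a point fixed in the world has none). Each returns a list of dicts, best first, with "p" (0 to 1); they miss things now and then, are a little off and sometimes report something else, mostly with a low value. They report only what shows in the picture. A call takes as long as a camera call.
- regions_of(camera, name): "pixels" (420x560 bool, what is visible of it) and "bbox" ([left, top, right, bottom] in pixels, round what is visible of it).
- pinpoint(camera, name): "location" ([column, row] in pixels: a listed point, or the origin of a listed thing).
The state is a dict: "t": time; "q": joint angles; "qd": joint speeds; "joint_efforts": joint torques, N m; "eef_pos": TCP position; "ee_rot": TCP orientation; "force": force on the tool from outside, world axes, zero at the start; "moment": the same for the moment, N m; "width": finger opening in m.
Only numpy, scipy, OpenCV 4.12 (cv2) and the standard library are available. Lean on these libraries where they do the work, as an engineer would, in place of code of your own. Each camera call takes 0.05 s, during which the arm holds its last target. There are 200 camera calls.

## Working session

There is one attempt and no reset: what is moved stays moved. The work goes in short steps, Python scripts to look and compute and a shell command to move; the robot and the scene stay as the last step left them, time stands still between calls to the robot, and variables do not carry over. Pictures are saved under pics/ and viewed, about 8 in all and at most 12, crops included, and the job is handed in when it is done.

```bash
mkdir -p pics; cat > h.py <<'E'
import numpy as np, cv2
from station import telemetry, grab_frame, arm, regions_of, pinpoint
from scipy.optimize import least_squares
def proj(f,X):
    c=f["R"]@np.asarray(X,float)+f["t"]; return np.array([f["fx"]*c[0]/c[2]+f["cx"],f["fy"]*c[1]/c[2]+f["cy"]])
def tri(obs):
    r=least_squares(lambda X:np.concatenate([proj(f,X)-p for f,p in obs]),[0.5,0.2,0.2]); return r.x,np.abs(r.fun).max()
def save(f,n): cv2.imwrite("pics/"+n,cv2.cvtColor(f["pixels"],cv2.COLOR_RGB2BGR))
E
python3 - <<'E'
from h import *
np.set_printoptions(precision=4,suppress=True)
s=telemetry.get_state(); print(s)
F={}
for c in ["scene","top","wrist"]:
    F[c]=grab_frame(c); 
    print(c,F[c]["fx"],-F[c]["R"].T@F[c]["t"])
im=np.hstack([F["scene"]["pixels"],F["top"]["pixels"]])
save(F["scene"],"s0.png");save(F["top"],"t0.png")
for n in ["cabinet","door_hinge","latch_pivot","latch_knob","bar_nose","striker","buffer","specimen_cup","strip_vial","sample_jar","tube_rack","wash_bottle","pipette"]:
    o=[]
    for c in F:
        r=pinpoint(c,n)
        if r:
            print(n,c,r[0]["location"],round(r[0]["p"],2))
            if r[0]["p"]>.4 and c!="x": o.append((F[c],np.array(r[0]["location"])))
    if len(o)>1: print("   ",n,*tri(o))
E
```

```text
{'t': 0.0, 'q': array([ 1.5471,  0.3594,  0.0111, -0.0003, -1.2241, -0.2882]), 'qd': array([ 0.0006,  0.0012, -0.002 , -0.0013, -0.0008, -0.0006]), 'joint_efforts': array([ -0.0004, -58.2716,  29.3054,   6.9973,   0.0071,  -0.0002]), 'eef_pos': array([0.2069, 0.6419, 0.1891]), 'ee_rot': array([-3.1414, -0.0016, -1.8828]), 'force': array([-0.0022, -0.503 ,  0.299 ]), 'moment': array([-0.0232,  0.0336,  0.0305]), 'width': 0.08748456558314267}
scene 519.7224200794315 [ 0.4612 -0.6421  1.2943]
top 454.12058173033836 [ 0.3399 -0.0785  1.3268]
wrist 351.28040506524013 [0.2865 0.6158 0.3829]
cabinet scene [237.4, 157.7] 0.79
door_hinge scene [255.2, 186.7] 0.16
door_hinge top [229.7, 295.7] 0.73
latch_pivot scene [231.3, 173.7] 0.65
latch_pivot top [250.9, 245.7] 0.82
    latch_pivot [ 0.45   -0.004   0.2252] 1.0877372792494953
latch_knob scene [255.3, 184.3] 0.68
latch_knob top [267.2, 224.7] 0.57
    latch_knob [ 0.5011 -0.0445  0.229 ] 0.7312193417938602
bar_nose scene [295.1, 182.7] 0.86
bar_nose top [269.1, 193.5] 0.58
    bar_nose [ 0.5897 -0.0486  0.2123] 2.030431070380814
striker sc
[... 211 characters left out ...]
159848402985233
specimen_cup scene [242.0, 264.0] 0.94
specimen_cup top [305.9, 258.5] 0.71
    specimen_cup [ 0.4369 -0.1479 -0.004 ] 0.5320110237328208
strip_vial scene [197.8, 100.3] 0.8
strip_vial top [160.6, 265.0] 0.9
    strip_vial [0.4006 0.2068 0.2519] 3.441865950434021
sample_jar top [342.5, 219.7] 0.8
tube_rack scene [349.5, 290.6] 0.93
tube_rack top [346.4, 164.1] 0.76
    tube_rack [ 0.7012 -0.2753  0.0302] 2.174784402916629
wash_bottle scene [312.0, 351.3] 0.73
wash_bottle top [389.2, 209.7] 0.98
    wash_bottle [ 0.5771 -0.401  -0.0106] 0.39657180693362193
pipette scene [249.9, 338.4] 0.97
pipette top [372.3, 257.9] 0.84
    pipette [ 0.4322 -0.3434 -0.0114] 0.4820975652575612
```

View pics/s0.png

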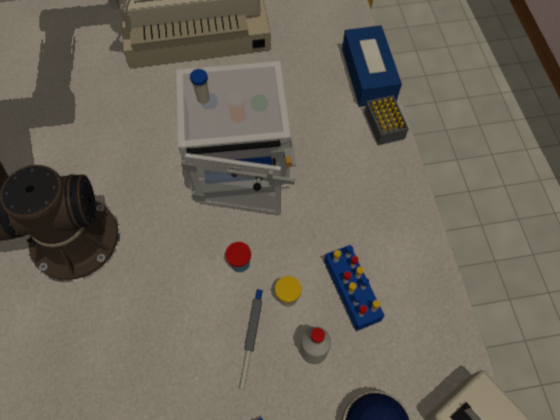

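View pics/t0.png

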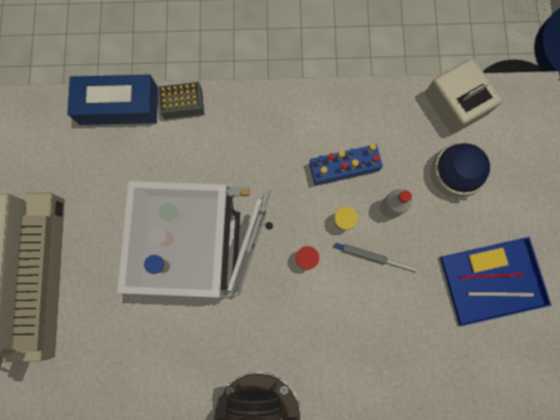

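The pictures show the cabinet at top (120-228, 183-297), with its door on the right (world -y) and open about 20°. The black knob is at top (269,226) and scene (257,186), and the brass striker at top (244,191) and scene (289,159). The vial stands on the cabinet roof, and the cup and jar stand in front. Next I fit the cabinet pose and door angle.

```bash
cat >> h.py <<'E'
def cabT(p):
    x,y,a=p; c,s=np.cos(a),np.sin(a)
    return lambda P: np.array([x+c*P[0]-s*P[1], y+s*P[0]+c*P[1], P[2]])
def dpt(d,o,z,th): return np.array([-.140-d*np.sin(th)-o*np.cos(th), .125-d*np.cos(th)+o*np.sin(th), z])
def knob(th,l,o=.039): return dpt(.125+.060*np.cos(l),o,.220+.060*np.sin(l),th)
E
python3 - <<'E'
from h import *
np.set_printoptions(precision=4,suppress=True)
F={};obs=[]
pts={"cabinet":lambda t:np.zeros(3),"door_hinge":lambda t:np.array([-.14,.125,.22]),"latch_pivot":lambda t:dpt(.125,.011,.22,t),
"latch_knob":lambda t:dpt(.185,.039,.22,t),"bar_nose":lambda t:dpt(.27,.011,.22,t)}
for c in ["scene","top"]:
    F[c]=grab_frame(c)
    for n in pts:
        r=pinpoint(c,n)
        if r and r[0]["p"]>.3: obs.append((n,c,np.array(r[0]["location"])))
# frame top outer corners clicked roughly (pixel) z=.255
cl=[("scene",(177,64),(.12,.135)),("scene",(283,62),(.12,-.135)),("scene",(290,140),(-.12,-.135)),("scene",(178,150),(-.12,.135)),
("top",(127,182),(.12,-.135)),("top",(228,183),(-.12,-.135)),("top",(221,297),(-.12,.135)),("top",(119,292),(.12,.135))]
def res(v,full=False):
    T=cabT(v[:3]);r=[]
    for n,c,p in obs: r.append((n,c,proj(F[c],T(pts[n](v[3])))-p))
    for c,p,P in cl: r.append(("corner",c,proj(F[c],T([*P,.255]))-np.array(p)))
    return r if full else np.concatenate([x[2] for x in r])
s=least_squares(res,[.45,.15,np.pi/2,.3],loss="soft_l1")
print(s.x)
for r in res(s.x,True): print(*r)
np.save("fit.npy",s.x)
T=cabT(s.x[:3]);th=s.x[3]
print("knob",T(knob(th,0)),"striker nominal? shut knob",T(knob(0,0)))
# overlay
out=[]
for c,(x0,y0,x1,y1) in {"scene":(160,50,310,220),"top":(110,175,290,305)}.items():
    im=F[c]["pixels"].copy();k=4
    im=cv2.resize(im[y0:y1,x0:x1],None,fx=k,fy=k,interpolation=cv2.INTER_CUBIC)[:,:,::-1].copy()
    P=[T([a,b,.255]) for a in(-.12,.12) for b in (-.135,.135)]+[T(pts[n](th)) for n in pts]+[T(dpt(.007,0,.253,th)),T(dpt(.235,0,.253,th))]
    for X in P:
        u=(proj(F[c],X)-[x0,y0])*k; cv2.circle(im,tuple(int(a) for a in u),4,(0,255,0),1)
    cv2.imwrite(f"pics/ov_{c}.png",im)
for n in ["striker","buffer"]:
    for c in F:
        for r in regions_of(c,n)[:2]: print(n,c,r["bbox"],r["p"],r["pixels"].sum(),np.argwhere(r["pixels"]).mean(0)[::-1])
E
```

```text
[0.4737 0.1778 1.5057 0.2452]
cabinet scene [1.8178 2.8788]
door_hinge scene [1.127  1.9033]
latch_pivot scene [0.0896 4.2875]
latch_knob scene [0.4677 0.4811]
bar_nose scene [-2.655  -0.3826]
door_hinge top [-2.33   -3.3314]
latch_pivot top [0.8173 0.5745]
latch_knob top [-1.3335  0.6344]
bar_nose top [-0.2115 -1.1089]
corner scene [-0.6234  6.391 ]
corner scene [-2.2521  0.2457]
corner scene [ 0.9237 -1.0483]
corner scene [-0.3487 -1.3671]
corner top [ 2.675  -1.9104]
corner top [-0.2516  1.1343]
corner top [-0.6657  0.166 ]
corner top [-0.9642  0.3743]
knob [ 0.5041 -0.0474  0.22  ] striker nominal? shut knob [ 0.5219 -0.0047  0.22  ]
striker scene [270.5, 141.1, 295.9, 180.3] 0.86 576 [283.4757 157.7812]
striker scene [277.2, 277.4, 299.1, 307.1] 0.62 634 [287.3596 290.6719]
striker top [228.3, 186.1, 249.5, 217.8] 0.79 202 [236.5248 194.8812]
buffer scene [269.4, 138.4, 295.3, 183.9] 0.68 619 [283.5267 157.874 ]
buffer top [228.1, 187.2, 251.0, 217.7] 0.77 270 [236.137  196.4926]
```

View pics/ov_scene.png

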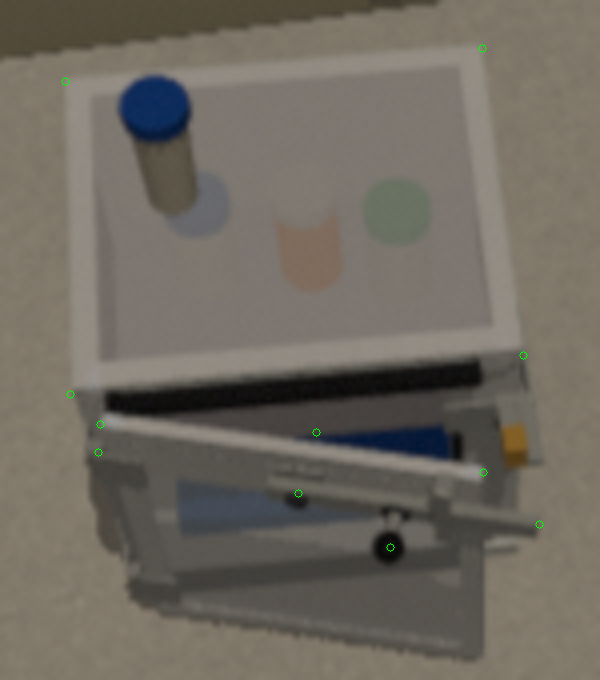

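View pics/ov_top.png

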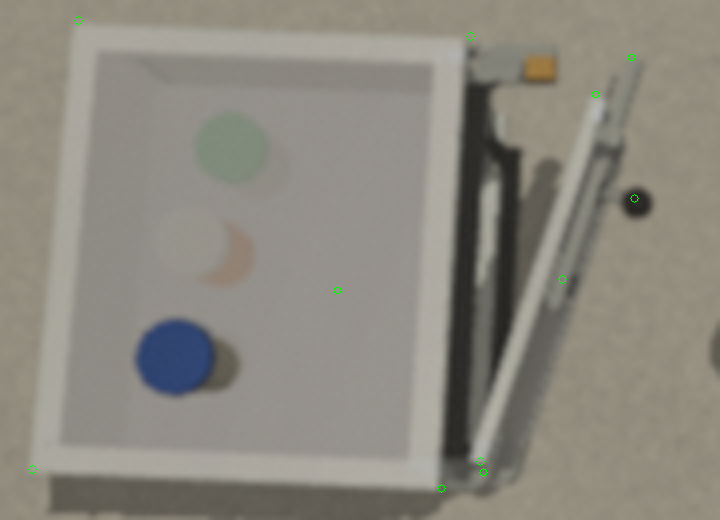

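The overlays agree to within a few pixels, and the vial and knob are clear. I'll refine the fit with corrected edge picks and also solve for the bracket offset from the brass block.

```bash
python3 - <<'E'
from h import *
np.set_printoptions(precision=4,suppress=True)
F={c:grab_frame(c) for c in("scene","top")}
S=lambda u,v:("scene",np.array([160+u/4,50+v/4])); Tp=lambda u,v:("top",np.array([110+u/4,175+v/4]))
C=lambda a,b:(lambda t:np.array([a,b,.255])); D=lambda d,o,z:(lambda t:dpt(d,o,z,t))
ob=[(*S(66,78),C(.12,.135)),(*S(483,42),C(.12,-.135)),(*S(523,342),C(-.12,-.135)),(*S(74,391),C(-.12,.135)),
(*Tp(78,26),C(.12,-.135)),(*Tp(466,38),C(-.12,-.135)),(*Tp(441,488),C(-.12,.135)),(*Tp(32,470),C(.12,.135)),
(*S(484,469),D(.235,0,.253)),(*S(104,418),D(.007,0,.253)),(*Tp(600,97),D(.235,0,.253)),(*Tp(477,460),D(.007,0,.253)),
(*S(389,547),D(.185,.039,.22)),(*Tp(637,203),D(.185,.039,.22))]
def res(v): 
    T=cabT(v[:3]); return np.concatenate([proj(F[c],T(P(v[3])))-p for c,p,P in ob])
s=least_squares(res,[.47,.17,1.5,.25],loss="soft_l1");print(s.x);print(res(s.x).reshape(-1,2).round(1).tolist())
np.save("fit.npy",s.x);T=cabT(s.x[:3]);th=s.x[3]
print("knob",T(knob(th,0)),"tri",tri([(F[c],p) for c,p,_ in ob[-2:]]))
X,e=tri([(F["scene"],S(514,433)[1]),(F["top"],Tp(540,67)[1])]);a=s.x[2]
R=np.array([[np.cos(a),np.sin(a)],[-np.sin(a),np.cos(a)]]);print("striker",X,e,"cab",R@(X[:2]-s.x[:2]))
for t in (th,.2,.15,.1,.05,0,-.04): print(t,"knob",T(knob(t,.2)),"jaw yaw deg",np.degrees(-np.pi/2-t+a))
print("tcp",telemetry.get_state()["eef_pos"])
E
```

```text
[0.4738 0.1806 1.5106 0.2673]
[[-0.4, 0.3], [-0.4, 0.7], [0.2, 2.2], [-0.6, 0.1], [-1.3, -1.2], [-0.2, -0.6], [-0.8, -0.1], [-0.9, 0.1], [-0.2, 1.5], [-0.7, 1.0], [-0.5, -0.5], [0.1, -0.0], [0.0, 0.3], [-0.3, -0.7]]
knob [ 0.5033 -0.0481  0.22  ] tri (array([ 0.5023, -0.0487,  0.2221]), np.float64(0.43285114083701615))
striker [0.5869 0.0095 0.2337] 0.5192551797186411 cab [-0.164  -0.1231]
0.267257153478104 knob [ 0.5021 -0.0477  0.2319] jaw yaw deg -18.758965580624768
0.2 knob [ 0.5082 -0.0366  0.2319] jaw yaw deg -14.905414544265776
0.15 knob [ 0.5123 -0.0281  0.2319] jaw yaw deg -12.040625568611658
0.1 knob [ 0.5159 -0.0195  0.2319] jaw yaw deg -9.175836592957552
0.05 knob [ 0.519  -0.0106  0.2319] jaw yaw deg -6.311047617303433
0 knob [ 0.5218 -0.0016  0.2319] jaw yaw deg -3.4462586416493144
-0.04 knob [0.5236 0.0056 0.2319] jaw yaw deg -1.1544274611260192
tcp [0.2071 0.6424 0.1901]
```

```bash
python3 -m inch '0.5 0 0 6 0 0 0; 0.5 0 0 12 0 0 0; 0.5 2 -2 18 0 0 0; 0.5 5 -6 23 0 0 -10; 0.5 9 -11 23 0 0 -20; 0.5 13 -16 23 0 0 -30; 0.5 17 -21 23 0 0 -40; 0.5 21 -26 23 0 0 -50; 0.5 24 -32 23 0 0 -60; 0.5 26 -38 23 0 0 -70; 0.5 28 -44 23 0 0 -80; 0.5 29 -50 23 0 0 -90' 15
```

```text
t: 4.5
eef_pos: [0.4937, 0.1585, 0.42]
ee_rot: [3.142, 0.0, 2.824]
force: [0.5, -0.6, 0.3]
width: 0.0441
```

```bash
python3 -m inch '0.5 0.2 -6 0 0 0 0; 0.5 0.5 -12 0 0 0 0; 0.5 0.7 -18 0 0 0 0; 0.5 0.9 -20.9 -3 0 0 0; 0.5 0.9 -20.9 -9 0 0 0; 0.5 0.9 -20.9 -14 0 0 0; 0.5 0.9 -20.9 -15 0 0 0; 0.5 0.9 -20.9 -15 0 0 0'
python3 - <<'E'
from h import *
s=telemetry.get_state();print(s["eef_pos"],s["ee_rot"],s["force"])
f=grab_frame("wrist");save(f,"w1.png");v=np.load("fit.npy");T=cabT(v[:3])
for n in("latch_knob","latch_pivot","bar_nose"):print(n,pinpoint("wrist",n)[:1])
for X in(T(knob(v[3],0)),T(dpt(.125,.011,.22,v[3]))):print(proj(f,X))
print("tcp px",proj(f,s["eef_pos"]))
E
```

```text
t: 5.5
eef_pos: [0.5033, -0.0506, 0.2712]
ee_rot: [-3.141, 0.001, 2.824]
force: [1.2, -0.4, 0.8]
width: 0.0435
[ 0.50329383 -0.05057832  0.27123802] [-3.14129776e+00  1.12820557e-03  2.82449352e+00] [ 1.1892731  -0.35456128  0.77127544]
latch_knob [{'location': [284.4, 221.3], 'p': 0.76}]
latch_pivot [{'location': [362.5, 255.2], 'p': 0.82}]
bar_nose [{'location': [64.0, 43.1], 'p': 0.47}]
[279.87112637 218.62988479]
[357.87078899 253.87758153]
tcp px [278.48905476 243.70736735]
```

View pics/w1.png

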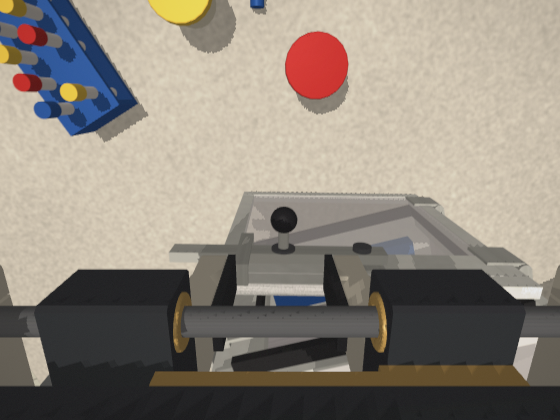

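The wrist view shows the knob at (284,220), between the open fingers (inner faces about 235 and 325). I can descend, shifting about 1.5 mm towards the hinge.

```bash
python3 -m inch '0.5 -0.15 0 -3 0 0 0; 0.5 -0.15 0 -5.5 0 0 0; 0.5 -0.15 0 -6.8 0 0 0; 0.5 -0.15 0 -6.8 0 0 0'; python3 -m inch '0.1 0 0 0 0 0 0; 0.1 0 0 0 0 0 0; 0.1 0 0 0 0 0 0; 0.1 0 0 0 0 0 0' 15
```

```text
t: 6.2
eef_pos: [0.5023, -0.0502, 0.2042]
ee_rot: [3.141, 0.003, 2.825]
force: [-0.0, -0.5, -0.4]
width: 0.0439
t: 6.7
eef_pos: [0.5024, -0.0502, 0.2043]
ee_rot: [3.14, 0.003, 2.825]
force: [-0.2, -0.0, 0.0]
width: 0.0114
```

The width of 11 mm is too small for the 20 mm ball, so I need to look.

```bash
python3 - <<'E'
from h import *
s=telemetry.get_state();print(s["eef_pos"],s["width"])
W=grab_frame("wrist");S=grab_frame("scene");Tt=grab_frame("top")
for c in("wrist","scene","top"):print(c,pinpoint(c,"latch_knob")[:1])
k=lambda f,x0,y0:cv2.resize(f["pixels"][y0:y0+90,x0:x0+130],(520,360),interpolation=cv2.INTER_CUBIC)
im=np.vstack([np.hstack([W["pixels"][130:340,130:430],cv2.resize(S["pixels"][140:220,200:314],(300,210))])])
im=cv2.resize(im,(800,280));cv2.imwrite("pics/w2.png",im[:,:,::-1])
E
```

```text
[ 0.50241101 -0.05022714  0.20434402] 0.011385261869561073
wrist [{'location': [283.5, 258.6], 'p': 0.61}]
scene [{'location': [255.3, 186.3], 'p': 0.65}]
top []
```

View pics/w2.png

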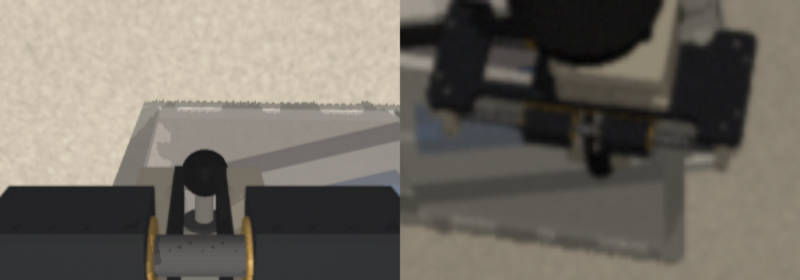

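```bash
python3 - <<'E'
from h import *
W=grab_frame("wrist");S=grab_frame("scene")
def ray(f,p,z):
    d=f["R"].T@np.array([(p[0]-f["cx"])/f["fx"],(p[1]-f["cy"])/f["fy"],1]);o=-f["R"].T@f["t"];return o+d*(z-o[2])/d[2]
for z in(.215,.22,.225):print(ray(W,(283.5,258.6),z),ray(S,(255.3,186.3),z),"before",ray(S,(255.3,184.3),z),ray(S,(257.2,186.7),z))
print("wrist cam",-W["R"].T@W["t"],W["R"][2])
for r in regions_of("wrist","latch_knob")[:2]:print(r["bbox"],r["p"])
m=cv2.inRange(W["pixels"],(0,0,0),(40,40,40))[240:275,255:312];print(np.argwhere(m[:14]).mean(0)[::-1]+[255,240])
print(tri([(W,np.array([283.5,258.6])),(S,np.array([255.3,186.3]))]))
E
```

```text
[ 0.5009628  -0.04503585  0.215     ] [ 0.49919611 -0.04247107  0.215     ] before [ 0.49998035 -0.03710099  0.215     ] [ 0.50347883 -0.04429295  0.215     ]
[ 0.5002403  -0.04739064  0.22      ] [ 0.49902012 -0.04524894  0.22      ] before [ 0.49980072 -0.03990374  0.22      ] [ 0.503283   -0.04706238  0.22      ]
[ 0.4995178  -0.04974544  0.225     ] [ 0.49884412 -0.04802682  0.225     ] before [ 0.4996211 -0.0427065  0.225    ] [ 0.50308717 -0.04983182  0.225     ]
wrist cam [ 0.47455922 -0.13109105  0.3977233 ] [ 0.10002728  0.29584401 -0.94998466]
[267.8, 244.9, 297.2, 303.8] 0.66
[283.0, 19.6, 361.9, 100.7] 0.57
[283.11969112 248.93436293]
(array([ 0.4980058 , -0.05471571,  0.23562884]), np.float64(0.3202254570691139))
```

```bash
python3 -m inch '0.5 0 0 0 0 0 0; 0.5 0 0 0 0 0 0; 0.5 0 0 0 0 0 0'; python3 - <<'E'
from h import *
W=grab_frame("wrist");S=grab_frame("scene");Tt=grab_frame("top")
for c in("wrist","scene","top"):
  for n in("latch_knob","bar_nose","latch_pivot"):print(c,n,pinpoint(c,n)[:1])
a=cv2.resize(W["pixels"][150:340,150:420],None,fx=2.9,fy=2.9,interpolation=cv2.INTER_CUBIC)
b=cv2.resize(S["pixels"][145:220,180:310],(523,302),interpolation=cv2.INTER_CUBIC)
a=cv2.resize(a[:600,:],(426,300));im=np.hstack([cv2.resize(a,(400,282)),cv2.resize(b,(400,282))])
cv2.imwrite("pics/w3.png",im[:,:,::-1])
E
```

```text
t: 7.52
eef_pos: [0.5023, -0.0502, 0.2041]
ee_rot: [3.141, 0.003, 2.825]
force: [0.4, -0.6, -0.3]
width: 0.0333
wrist latch_knob [{'location': [312.2, 65.9], 'p': 0.63}]
wrist bar_nose []
wrist latch_pivot []
scene latch_knob [{'location': [256.1, 187.6], 'p': 0.58}]
scene bar_nose [{'location': [284.7, 154.8], 'p': 0.6}]
scene latch_pivot [{'location': [234.3, 170.6], 'p': 0.96}]
top latch_knob []
top bar_nose [{'location': [370.3, 254.1], 'p': 0.36}]
top latch_pivot [{'location': [252.5, 244.9], 'p': 0.8}]
```

View pics/w3.png

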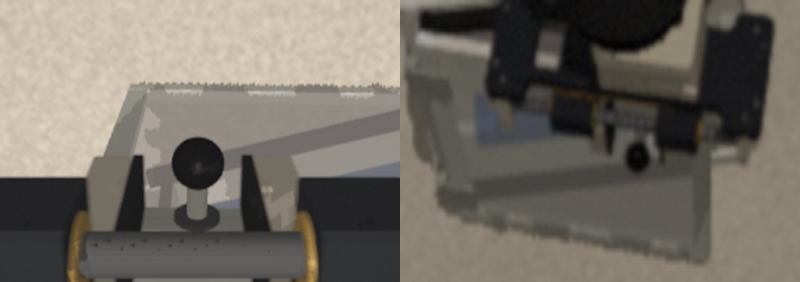

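```bash
python3 - <<'E'
from h import *
from scipy.spatial.transform import Rotation as Ro
np.set_printoptions(precision=1,suppress=True)
s=telemetry.get_state();R=Ro.from_euler("xyz",s["ee_rot"]).as_matrix();W=grab_frame("wrist");S=grab_frame("scene")
print(s["width"],s["ee_rot"])
for back in(0,.01,.02,.03,.04):
  for off in(-.0095,.0095):
    Ps=[s["eef_pos"]+R@[sg*s["width"]/2,off,-back] for sg in(-1,1)]
    print(back,off,"wrist",*[proj(W,P) for P in Ps],"scene",*[proj(S,P) for P in Ps])
crop=cv2.resize(S["pixels"][160:200,228:288],(780,520),interpolation=cv2.INTER_CUBIC);cv2.imwrite("pics/s4.png",crop[:,:,::-1])
E
```

```text
0.04395560566443519 [3.1 0.  2.8]
0 -0.0095 wrist [241.4 228.9] [315.7 228.9] scene [265.7 195.8] [247.5 193.4]
0 0.0095 wrist [242.4 258. ] [314.7 258. ] scene [267.  188.9] [248.9 186.5]
0.01 -0.0095 wrist [239.5 235.3] [317.4 235.4] scene [265.6 193.8] [247.2 191.4]
0.01 0.0095 wrist [240.7 265.7] [316.3 265.7] scene [266.9 186.8] [248.6 184.5]
0.02 -0.0095 wrist [237.5 242.5] [319.3 242.5] scene [265.5 191.8] [247.  189.4]
0.02 0.0095 wrist [238.8 274. ] [318.1 274.1] scene [266.8 184.8] [248.4 182.4]
0.03 -0.0095 wrist [235.3 250.3] [321.4 250.3] scene [265.3 189.8] [246.7 187.3]
0.03 0.0095 wrist [236.7 283.3] [320.1 283.3] scene [266.7 182.7] [248.1 180.3]
0.04 -0.0095 wrist [232.8 259.1] [323.8 259.1] scene [265.2 187.7] [246.4 185.2]
0.04 0.0095 wrist [234.4 293.5] [322.3 293.5] scene [266.5 180.6] [247.9 178.2]
```

View pics/s4.png

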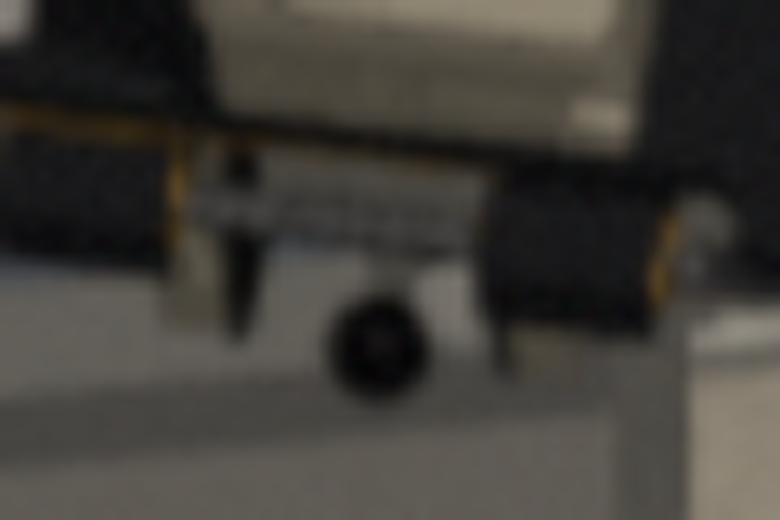

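```bash
python3 - <<'E'
from h import *
from scipy.spatial.transform import Rotation as Ro
np.set_printoptions(precision=4,suppress=True)
s=telemetry.get_state();R=Ro.from_euler("xyz",s["ee_rot"]).as_matrix();W=grab_frame("wrist");S=grab_frame("scene")
A=np.array
for w,c in(((325,255),(246.5,186.2)),((235,255),(266.8,188.8))):
    X,e=tri([(W,A(w,float)),(S,A(c))]);print(X,e,"tool frame",R.T@(X-s["eef_pos"]))
im=np.hstack([W["pixels"][215:305,170:390]]);im=cv2.resize(im,None,fx=3.6,fy=3.6,interpolation=cv2.INTER_CUBIC);cv2.imwrite("pics/w5.png",im[:,:,::-1])
E
```

```text
[ 0.4774 -0.0486  0.2326] 0.3936712222005383 tool frame [ 0.0241 -0.0062 -0.0285]
[ 0.5241 -0.0595  0.2241] 0.34763409079491225 tool frame [-0.0236 -0.002  -0.0199]
```

View pics/w5.png

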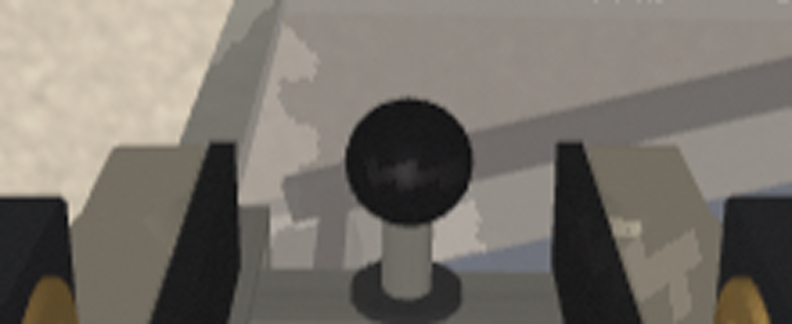

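```bash
python3 - <<'E'
from h import *
from scipy.spatial.transform import Rotation as Ro
np.set_printoptions(precision=4,suppress=True)
s=telemetry.get_state();R=Ro.from_euler("xyz",s["ee_rot"]).as_matrix();W=grab_frame("wrist");S=grab_frame("scene")
A=np.array
for w,c in(((78,270),(278,185.2)),((188,270),(265.3,184)),((235.8,254.7),(266.8,188.8)),((324.2,254.7),(246.5,186.2))):
    X,e=tri([(W,A(w,float)),(S,A(c))]);print(X,e,"tool frame",R.T@(X-s["eef_pos"]))
print(s["t"],s["force"])
v=np.load("fit.npy");T=cabT(v[:3]);f=W
X,e=tri([(W,A([170+409/3.6,215+162/3.6])),(S,A([257.1,186.8]))]);print("ball",X,e,"tool",R.T@(X-s["eef_pos"]))
E
```

```text
[ 0.5437 -0.1039  0.309 ] 1.5406598594760226 tool frame [-0.0563 -0.038  -0.1048]
[ 0.5178 -0.0909  0.3008] 1.1331230588979224 tool frame [-0.0276 -0.0337 -0.0967]
[ 0.5241 -0.0589  0.2225] 0.4400114229165695 tool frame [-0.0234 -0.0014 -0.0184]
[ 0.4777 -0.0512  0.2373] 0.2609305411882872 tool frame [ 0.023  -0.0086 -0.0333]
8.325 [-0.1213  0.1767  0.4945]
ball [ 0.5034 -0.0371  0.2003] 0.29618597136874314 tool [0.0031 0.0128 0.0038]
```

The finger corners match the picture in both cameras only if the real fingertips end about 36 mm behind the reported TCP, and the body sits correspondingly higher. So the jaws closed above the ball and touched nothing. I'll go 35 mm lower and watch the force.

```bash
python3 -m inch '0.5 -0.2 0.05 -1 0 0 0; 0.5 -0.2 0.05 -2 0 0 0; 0.5 -0.2 0.05 -2.8 0 0 0; 0.5 -0.2 0.05 -3.5 0 0 0; 0.5 -0.2 0.05 -3.5 0 0 0'; python3 -m inch '0.1 0 0 0 0 0 0; 0.1 0 0 0 0 0 0; 0.1 0 0 0 0 0 0; 0.1 0 0 0 0 0 0; 0.1 0 0 0 0 0 0' 15
```

```text
t: 9.05
eef_pos: [0.5, -0.0498, 0.1684]
ee_rot: [3.141, 0.002, 2.825]
force: [-0.9, -0.0, 0.5]
width: 0.0442
t: 9.68
eef_pos: [0.5004, -0.0499, 0.1687]
ee_rot: [3.141, 0.002, 2.825]
force: [2.6, -0.8, 0.7]
width: 0.0187
```

The ball is gripped at about 19 mm. Now lift it.

```bash
python3 -m inch '0.1 0 0 0.4 0 0 0; 0.1 -0.05 0 0.8 0 0 0; 0.1 -0.1 0.05 1.2 0 0 0; 0.1 -0.1 0.05 1.2 0 0 0' 25; python3 - <<'E'
from h import *
print(telemetry.get_state()["width"])
v=np.load("fit.npy");T=cabT(v[:3]);W=grab_frame("wrist");S=grab_frame("scene")
for l in(0,.2):print(l,proj(S,T(dpt(.125+.145*np.cos(l),.011,.22+.145*np.sin(l),v[3]))))
print(pinpoint("scene","bar_nose")[:1])
im=np.hstack([cv2.resize(W["pixels"][200:320,150:410],(400,185)),cv2.resize(S["pixels"][150:210,190:320],(400,185),interpolation=cv2.INTER_CUBIC)])
cv2.imwrite("pics/g6.png",im[:,:,::-1])
E
```

```text
t: 10.18
eef_pos: [0.4996, -0.0494, 0.1811]
ee_rot: [3.141, 0.003, 2.825]
force: [3.6, -2.0, -3.1]
width: 0.0182
0.01823569940530626
0 [294.66108428 181.86133617]
0.2 [293.70689237 175.57785432]
[]
```

View pics/g6.png

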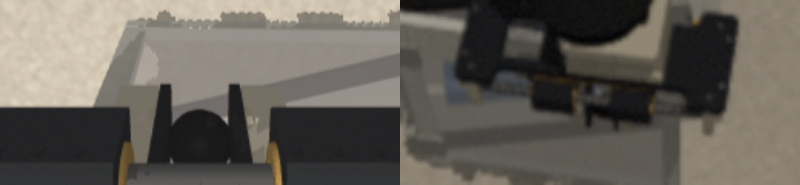

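```bash
python3 -m inch '0.1 0.3 0.55 0 0 0 1.9; 0.1 0.6 1.1 0 0 0 3.8; 0.1 0.8 1.55 0 0 0 5.3; 0.1 1.0 1.95 0 0 0 6.7; 0.1 1.1 2.15 0 0 0 7.4; 0.1 1.1 2.15 0 0 0 7.4' 30
```

```text
t: 11.08
eef_pos: [0.5115, -0.0273, 0.181]
ee_rot: [3.141, 0.004, 2.956]
force: [4.8, -1.9, -2.7]
width: 0.0181
```

```bash
python3 -m inch '0.1 0.1 0.3 0 0 0 1; 0.1 0.25 0.6 0 0 0 2; 0.1 0.35 0.9 0 0 0 3; 0.1 0.45 1.2 0 0 0 3.9; 0.1 0.45 1.2 0 0 0 3.9' 30
```

```text
t: 11.7
eef_pos: [0.5166, -0.0148, 0.1812]
ee_rot: [3.14, 0.005, 3.025]
force: [5.5, -2.3, -3.3]
width: 0.018
```

```bash
python3 -m inch '0.1 0.1 0.2 0 0 0 0.7; 0.1 0.15 0.4 0 0 0 1.3; 0.1 0.15 0.4 0 0 0 1.3' 30
```

```text
t: 12.08
eef_pos: [0.5182, -0.0104, 0.1811]
ee_rot: [3.14, 0.005, 3.048]
force: [3.6, -0.9, -3.8]
width: 0.0181
```

```bash
python3 -m inch '0.1 0.05 0.15 0 0 0 0.4; 0.1 0.05 0.15 0 0 0 0.4' 30
```

```text
t: 12.32
eef_pos: [0.5188, -0.0088, 0.1811]
ee_rot: [3.14, 0.005, 3.056]
force: [3.5, -1.9, -2.9]
width: 0.0178
```

```bash
python3 -m inch '0.1 0.05 0.15 0 0 0 0.4; 0.1 0.05 0.15 0 0 0 0.4' 30
```

```text
t: 12.58
eef_pos: [0.5193, -0.0072, 0.1811]
ee_rot: [3.14, 0.005, 3.063]
force: [4.0, -1.0, -3.7]
width: 0.0181
```

```bash
python3 -m inch '0.1 0.03 0.1 0 0 0 0.3; 0.1 0.03 0.1 0 0 0 0.3' 30; python3 -m inch '0.1 0.03 0.1 0 0 0 0.3; 0.1 0.03 0.1 0 0 0 0.3' 30
```

```text
t: 12.82
eef_pos: [0.5196, -0.0061, 0.1811]
ee_rot: [3.14, 0.005, 3.068]
force: [4.1, -1.7, -3.7]
width: 0.0179
t: 13.08
eef_pos: [0.52, -0.005, 0.1811]
ee_rot: [3.14, 0.005, 3.074]
force: [4.1, -1.3, -3.0]
width: 0.0181
```

```bash
python3 -m inch '0.1 0.03 0.1 0 0 0 0.3; 0.1 0.03 0.1 0 0 0 0.3' 30
```

```text
t: 13.32
eef_pos: [0.5203, -0.0039, 0.1811]
ee_rot: [3.14, 0.005, 3.079]
force: [5.4, -0.1, -3.6]
width: 0.0179
```

```bash
python3 -m inch '0.1 0.03 0.1 0 0 0 0.3; 0.1 0.03 0.1 0 0 0 0.3' 30;  python3 -m inch '0.1 0.03 0.05 0 0 0 0.3; 0.1 0.03 0.05 0 0 0 0.3' 30
```

```text
t: 13.58
eef_pos: [0.5205, -0.0033, 0.1811]
ee_rot: [3.14, 0.005, 3.085]
force: [2.7, -4.1, -2.9]
width: 0.018
t: 13.82
eef_pos: [0.5205, -0.0033, 0.181]
ee_rot: [3.141, 0.004, 3.09]
force: [3.7, -3.0, -3.4]
width: 0.0176
```

```bash
python3 -m inch '0.1 0.03 0.1 0 0 0 0.3; 0.1 0.03 0.1 0 0 0 0.3' 30
```

```text
t: 14.08
eef_pos: [0.5206, -0.003, 0.181]
ee_rot: [-3.141, 0.004, 3.095]
force: [3.6, -5.4, -3.6]
width: 0.0179
```

Buffer contact: force y is rising against a baseline of about -1.3 N. Pressing on carefully to about 10 N.

```bash
python3 -m inch '0.1 0.02 0.15 0 0 0 0; 0.1 0.02 0.15 0 0 0 0' 30
```

```text
t: 14.32
eef_pos: [0.5206, -0.0026, 0.1811]
ee_rot: [-3.139, 0.003, 3.095]
force: [4.8, -6.6, -3.8]
width: 0.0182
```

```bash
python3 -m inch '0.1 0.02 0.2 0 0 0 0; 0.1 0.02 0.2 0 0 0 0' 30
```

```text
t: 14.58
eef_pos: [0.5207, -0.0022, 0.1813]
ee_rot: [-3.136, 0.003, 3.095]
force: [5.3, -9.8, -2.8]
width: 0.0183
```

```bash
python3 -m inch '0.1 0.02 0.22 0 0 0 0; 0.1 0.02 0.22 0 0 0 0' 30
```

```text
t: 14.82
eef_pos: [0.5207, -0.0021, 0.1814]
ee_rot: [-3.133, 0.002, 3.095]
force: [5.9, -11.1, -4.5]
width: 0.0182
```

```bash
python3 -m inch '0.1 0.05 0.22 -0.3 0 0 0; 0.1 0.08 0.22 -0.6 0 0 0; 0.1 0.08 0.22 -0.6 0 0 0' 30
```

```text
t: 15.2
eef_pos: [0.5214, -0.0021, 0.1761]
ee_rot: [-3.13, 0.002, 3.095]
force: [4.1, -11.2, 1.0]
width: 0.0179
```

Fz rose by about 4.5 N at this height, so the bar is probably resting on the striker top. I'll raise it a little, press slightly more, and lower again.

```bash
python3 -m inch '0.1 -0.05 0.24 0.4 0 0 0; 0.1 -0.05 0.24 0.4 0 0 0; 0.1 -0.05 0.26 0.4 0 0 0' 30
```

```text
t: 15.58
eef_pos: [0.5209, -0.0019, 0.1807]
ee_rot: [-3.126, 0.002, 3.095]
force: [5.8, -12.8, -1.3]
width: 0.0183
```

```bash
python3 -m inch '0.1 0.05 0.25 -0.4 0 0 0; 0.1 0.08 0.25 -0.7 0 0 0; 0.1 0.08 0.25 -0.7 0 0 0' 30
```

```text
t: 15.95
eef_pos: [0.5216, -0.002, 0.1744]
ee_rot: [-3.122, 0.002, 3.094]
force: [4.5, -12.8, 0.4]
width: 0.018
```

```bash
python3 -m inch '0.1 0.02 0.24 -0.25 0 0 0; 0.1 0.02 0.24 -0.25 0 0 0' 30
```

```text
t: 16.2
eef_pos: [0.5217, -0.0022, 0.1728]
ee_rot: [-3.118, 0.002, 3.094]
force: [5.6, -13.1, 1.2]
width: 0.0184
```

```bash
python3 -m inch '0.1 0.02 0.23 -0.25 0 0 0; 0.1 0.02 0.23 -0.45 0 0 0; 0.1 0.02 0.23 -0.45 0 0 0' 30
```

```text
t: 16.58
eef_pos: [0.5218, -0.0025, 0.1692]
ee_rot: [-3.114, 0.001, 3.094]
force: [4.2, -12.8, 2.1]
width: 0.018
```

```bash
python3 -m inch '0.1 0 0.15 -0.05 0 0 0; 0.1 0 0.08 -0.05 0 0 0; 0.1 0 0.0 -0.05 0 0 0; 0.1 0 0 -0.05 0 0 0' 30
```

```text
t: 17.08
eef_pos: [0.5215, -0.0038, 0.1695]
ee_rot: [-3.112, 0.001, 3.094]
force: [1.9, -7.3, 3.3]
width: 0.0181
```

```bash
python3 -m inch '0.1 0 -0.05 -0.03 0 0 0; 0.1 0 -0.1 -0.03 0 0 0; 0.1 0 -0.1 -0.03 0 0 0' 30; python3 - <<'E'
from h import *
S=grab_frame("scene")
im=cv2.resize(S["pixels"][140:200,210:310],(800,480),interpolation=cv2.INTER_CUBIC);cv2.imwrite("pics/s7.png",im[:,:,::-1])
E
```

```text
t: 17.45
eef_pos: [0.5216, -0.0041, 0.1695]
ee_rot: [-3.113, 0.001, 3.094]
force: [0.5, 4.7, 2.1]
width: 0.0184
```

View pics/s7.png

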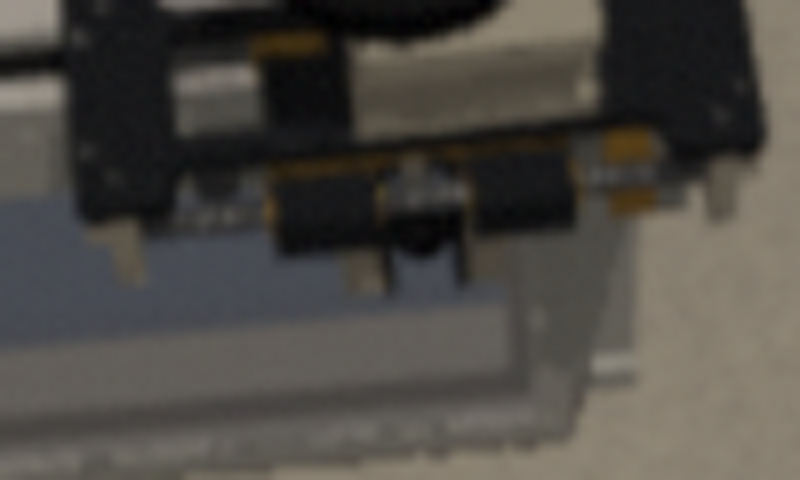

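Commanding 1 mm outward moved the tool only 0.3 mm and Fy flipped to +4.7 N, so the bar is holding against the striker. Next I ease to neutral, release, and leave upwards.

```bash
python3 -m inch '0.1 0 0.02 0 0 0 0; 0.3 0 0.02 0 0 0 0; 0.5 0 0.02 0 0 0 0; 0.5 0 0.02 0 0 0 0; 0.5 0 0.02 0 0 0 0' 15; python3 -m inch '0.5 0 0 2 0 0 0; 0.5 0 0 6 0 0 0; 0.5 0 0 12 0 0 0; 0.5 0 -2 17 0 0 0; 0.5 0 -7 19 0 0 0; 0.5 0 -13 19 0 0 0; 0.5 0 -18 19 0 0 0; 0.5 0 -18 19 0 0 0'; python3 - <<'E'
from h import *
F={c:grab_frame(c) for c in("scene","top")}
v=np.load("fit.npy");T=cabT(v[:3])
for c in F:
    for n in("latch_knob","bar_nose","specimen_cup","strip_vial"):print(c,n,[(r["location"],r["p"]) for r in pinpoint(c,n)[:1]])
    for t in(0,.03,.06):print(t,"knob",proj(F[c],T(knob(t,0))),"nose",proj(F[c],T(dpt(.27,.011,.22,t))))
im=np.hstack([cv2.resize(F["scene"]["pixels"][130:220,180:310],(400,277),interpolation=cv2.INTER_CUBIC),cv2.resize(F["top"]["pixels"][180:270,200:330],(400,277),interpolation=cv2.INTER_CUBIC)])
cv2.imwrite("pics/e8.png",im[:,:,::-1])
E
```

```text
t: 18.12
eef_pos: [0.5214, -0.004, 0.1694]
ee_rot: [-3.113, 0.001, 3.094]
force: [0.9, -0.0, 0.4]
width: 0.0434
t: 19.12
eef_pos: [0.5208, -0.1868, 0.3589]
ee_rot: [-3.113, -0.0, 3.09]
force: [0.3, -0.6, -0.1]
width: 0.0436
scene latch_knob []
scene bar_nose []
scene specimen_cup [([240.6, 263.1], 0.81)]
scene strip_vial [([203.4, 98.4], 0.9)]
0 knob [262.55052463 169.18310327] nose [296.30993673 156.1121279 ]
0.03 knob [262.23953483 171.20809776] nose [296.52468821 158.94834183]
0.06 knob [261.8568647  173.23327401] nose [296.6402574  161.80395327]
top latch_knob [([246.3, 216.3], 0.48)]
top bar_nose [([373.0, 256.0], 0.46)]
top specimen_cup [([306.3, 258.2], 0.63)]
top strip_vial [([160.2, 266.2], 0.78)]
0 knob [250.05651049 217.58355697] nose [240.61765529 183.70179868]
0.03 knob [252.26445266 218.16830737] nose [243.83087078 183.9943392 ]
0.06 knob [254.4542471  218.81882908] nose [247.03365795 184.38107734]
```

View pics/e8.png

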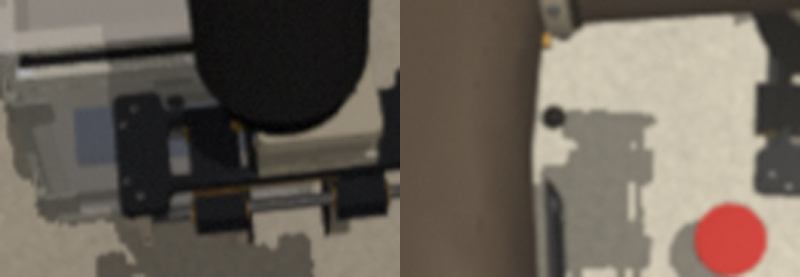

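The top view puts the knob at (250.1, 218.0), against a prediction of (250.06, 217.6) for door angle 0 with the bar level. The cup and vial are where they were, so I'm handing in.

```bash
python3 -c "
from station import arm; print(arm.job_done())"
```

```text
the job is handed in; nothing more can be done
None
```

The door is shut and, by my checks, latched. I handed the job in at about 19 s; the station reports no verdict.

**What I did:** I gripped the knob, lifted the bar about 12 mm (roughly 0.2 rad) and swung the door in until it met the buffer. I pressed to 11–13 N at the knob, lowered the bar behind the striker, let go and moved clear.

**Checks that agreed:**
- **Bar:** it came down the full 12 mm with almost no resistance.
- **Latch:** before letting go, I commanded a 1 mm outward move. The tool moved only 0.3 mm and the force turned to 4.7 N, so the striker was holding the door.
- **Door:** after letting go, the knob in the top view matched the predicted place for door angle 0 and bar level to about 0.4 px.
- **Bystanders:** the cup and vial were found within about 1.5 px of their first places, apart from the vial in the scene view (see below).

**Failed or disagreed:**
- **First grip:** it closed on nothing because both cameras showed the fingertips about 36 mm short of the reported tool point. I allowed for that and gripped again.
- **First lowering:** at about 11 N the vertical force rose as if the bar sat on the striker, so I raised it slightly, pressed to about 13 N and lowered again.
- **Tool tilt:** the tool tilted about 1.7° under the press, so the press depth is known only from the force.
- **Last look:** the arm hid much of the view, so the networks missed the bar nose and the knob in the scene camera. The top-view knob place is my own reading.
- **Not rechecked:** the vial's scene-view point was about 6 px off its first reading, though the top view agreed to about 1 px. I did not look again at the jar, rack, bottle or pipette.

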